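# Tip the flopped board up and slide it on edge into the rack

### The arm

A 6-joint arm with a two-finger parallel gripper is mounted at the origin on a cart in front of the work surface, level with it; the furniture and walls round the work are solid. World frame = base frame: x ahead of the robot, y to its left, z up, the work surface at z = 0. Lengths are in m, angles in rad, forces in N, time in s.
With the tool pointing down it reaches from about 0.3 to 0.775 m from the base axis. Payload 14.6 kg.
Tool frame: the origin (TCP) lies between the finger pads; the fingertips stand 8 mm ahead of it and the grasp point (between the pads) lies 11 mm behind it; z points along the fingers, y is the direction in which the jaws open and shut (so a half turn about z gives the same grasp; the last joint's range is limited). The gripper opens to 94 mm and grips with 3 to 60 N. Pads are 16 mm wide; open, the fingers measure 119 mm over their backs; the gripper's body (75 mm by 177 mm) begins 78 mm behind the grasp point.
Start: joints at [1.262, 0.3, 1.521, -0, 1.321, -0.067], TCP at [0.132, 0.534, 0.213] pointing down, gripper open.
Joint ranges: [-3.03, 3.03], [-0.79, 2.21], [0.23, 2.52], [-1.04, 4.18], [0, 3.07], [-2.55, 2.55]. Speed limits (rad/s): [2.22, 2.22, 2.57, 3.14, 3.14, 3.14].

### API

Orientations are given as [roll, pitch, yaw] about the fixed x, y, z axes, in that order (R = Rz(yaw) Ry(pitch) Rx(roll)).
In Python, from station import ctrl, viewer, workorder gives the robot as it stands.
- The arm moves only by the tool play_rows, never from a script. Its argument "commands" is a list of rows, each an object of numbers: "dx", "dy", "dz": the shift along the tool's x, y, z in m; "ax", "ay", "az": the turn, a rotation vector about the tool's x, y, z in degrees. In form: [{"dx": .., "dy": .., "dz": .., "ax": .., "ay": .., "az": ..}, ...]. A call has exactly 5 rows; each row shifts and turns the pose as measured when the row begins, along the tool's axes as they then stand; what a row does not reach is not made up. A row lasts 1/12 s, in which the tool goes at most 41.7 mm and 7.16 degrees, less where a joint would pass 70% of its speed; a pose out of reach is approached as far as the arm can. A call with a gripper value outside its range is refused whole. "claw" is the opening, from 0 (shut) to 1 (fully open), set as the call begins (left out, the last holds). The fingers move at their own pace and stop on an object; "squeeze" is the grip in N (left out, the last holds). Time passes only in rows, so rows that do not move let the fingers close, or fill a call up. It gives the time, the measured TCP pose, the force and the opening at its end, in the units of the state.
- ctrl.get_obs(): the state, without advancing time (a new reading comes with each control period).
- viewer.camera(name): name is "side" or "top" or "wrist"; returns the picture (384x512x3 uint8, red, green, blue); there is no depth.
- viewer.camera_model(name): a dict with "K" (3x3 intrinsics, pixels), "dist_coeffs" ([k1, k2, p1, p2, k3] as OpenCV has them; the pictures are not rectified), "pose" (4x4, takes a point from camera to world coordinates); the wrist camera has in their place "T_tool_cam" (4x4, takes a point from camera to tool coordinates, whose origin is the TCP and whose axes are the flange's). Camera axes: x right, y down, z forward; pixel columns grow to the right and rows downward; lengths in m; the calibration is good to about 2 mm. A picture is of the moment at which its call begins: read the wrist's pose just before it. camera_model takes no time and is no camera call.
- workorder.hand_in(): hands the job in, once; it reports no verdict.
The state is a dict: "time_s": time; "qpos": joint angles; "joint_vel": joint speeds; "tau": joint torques, N m; "ee_pos": TCP position; "eef_rot": TCP orientation; "force": force on the tool from outside, world axes, zero at the start; "moment": the same for the moment, N m; "grip_width": finger opening in m.
Only numpy, scipy, OpenCV 4.12 (cv2) and the standard library are available. Lean on these libraries where they do the work, as an engineer would, in place of code of your own. Each camera call takes 0.05 s, during which the arm holds its last target. There are 200 camera calls.

### The job

The wooden board at the open end of the board rack has flopped forward over the low front rail. Tip it back up so that it stands on its long edge in the front groove, then slide it along the groove, still on edge, until it is fully home between the front and back rails and right up against the end stop. Leave the other board in the rack and the lemon, garlic and onion alone, and let go of the board.

Things in the scene. Friction and masses are not known exactly. Their poses are not given: they have to be found in the camera images.
- rack: Board rack fixed to the worktop: light wooden base 440 mm long, 160 deep, 18 thick, with steel rod rails up to 90 mm high. z up, x across it away from the robot, y along its grooves (bay at +y, slot at -y); origin at worktop level under the front groove. Base spans x -68 to 92, y -205 to 235. Front groove: x -8 to +9, floor z = 18, lips 6 mm (front) and 14 mm (rear).
- bay_rail (a point): Middle of the top of the low front rail of the open bay: a level rod 10 mm thick at rack x = -56 mm, top 89 mm above the worktop, from rack y = -4 to +225 mm. The flopped board rests on it.
- back_rail (a point): Point on top of the back rail, the level rod just behind the front groove at rack x = +20 mm, top 82 mm above the worktop, from rack y = -185 to +220 mm. A board standing in the groove leans back on it.
- slot_mouth (a point): On the groove floor at the mouth of the slot (rack y = -8 mm). From here to the end stop a front rail (rod at rack x = -15 mm, top 82 mm above the worktop, its end flared forward) faces the back rail, so that a board standing between them cannot fall.
- end_stop (a point): On the groove floor at the face of the end stop, a wooden block across the far end of the slot at rack y = -190 mm, top 58 mm above the worktop. Site axes as the rack's.
- home (a point): Where the board's centre is when it is fully home: rack x = +10, y = -105, z = 87 mm. Site axes as the rack's.
- board_center (a point): Centre of the loose board to put away: brown wood, darker strips at its ends, 170 long (its y, as the rack's y), 140 high (its z), 12 thick (its x), 0.2 to 0.36 kg. Starts in the bay, lower long edge in the groove, leaning 36 deg towards the robot on the bay rail; upper edge at rack x about -80, top 138 mm above the worktop. Upright it leans back 8 to 12 deg, top at 158 mm.
- board: The same board, at the centre of its lower long edge; axes as above. Pushed at its upper edge away from the robot it swings up about its lower edge, drops against the back rail and stays; the edge rises about 27 mm on the way. Upright, it slides easily (waxed, friction about 0.3) along the groove when pushed at its end face, which stands clear above the rails.
- rear_board_center (a point): Centre of the other board, the same wood, 135 mm long, 120 mm high, 12 mm thick, standing loose in the rear groove at rack y about -105 mm (to be left alone). Axes as for the first board.
- lemon_center (a point): Centre of a loose yellow lemon, about 78 x 55 x 56 mm, on the worktop in front of the rack (leave alone).
- garlic_center (a point): Centre of a loose garlic bulb, about 60 mm, on the worktop in front of the rack (leave alone).
- onion_center (a point): Centre of a loose brown onion, about 75 mm, on the worktop beside the rack's open end (leave alone).

How it is judged:
By the outcome, as a careful person would: the job done as asked, in the order asked, and still so for the second after the job is handed in, with the robot touching nothing.
It also fails if it takes over 48 s, if anything falls off the work surface, if the arm or the gripper's body presses on something with over 40 N, if the wrist force passes 120 N, or if a joint passes its speed limit or range.

## Working session

There is one attempt and no reset: what is moved stays moved. The work goes in short steps, Python scripts to look and compute and a tool call to move; the robot and the scene stay as the last step left them, time stands still between calls to the robot, and variables do not carry over. Pictures are saved under pics/ and viewed, about 8 in all and at most 12, crops included, and the job is handed in when it is done.

Besides the shell and the picture viewer there is one more tool, called after "Request:" as a command line: name --argument value ..., lists and objects as JSON in quotes. play_rows: Moves the arm, as the interface text tells. Its arguments: {"type":"object","properties":{"commands":{"type":"array","items":{"type":"object","properties":{"dx":{"type":"number"},"dy":{"type":"number"},"dz":{"type":"number"},"ax":{"type":"number"},"ay":{"type":"number"},"az":{"type":"number"}}}},"claw":{"type":"number"},"squeeze":{"type":"number"}},"required":["commands"]}

```bash
mkdir -p pics; python3 - <<'E'
from station import ctrl, viewer
import cv2,numpy as np
o=ctrl.get_obs();print(o['time_s'],o['ee_pos'],o['eef_rot'],o['force'])
a=[]
for n in('side','top'):
    im=viewer.camera(n)[:,:,::-1];cv2.imwrite(f'pics/{n}0.png',im);m=viewer.camera_model(n);print(n,m['K'],m['dist_coeffs'],m['pose'])
    a.append(im)
print(viewer.camera_model('wrist'))
E
```

```text
0.0 [0.1316362  0.5337533  0.21290016] [-3.14045807e+00 -5.48145486e-05  2.89979444e+00] [ 0.47714918 -0.82770562  0.09369311]
side [[448.68292659   0.         254.31358261]
 [  0.         448.68292659 189.90769012]
 [  0.           0.           1.        ]] [-0.09540709  0.          0.          0.          0.        ] [[ 0.96903897 -0.14920437  0.19672705  0.19186326]
 [-0.24678346 -0.56000133  0.79088332 -1.14522927]
 [-0.00783583 -0.81494574 -0.57948428  0.99607573]
 [ 0.          0.          0.          1.        ]]
top [[397.47424618   0.         249.52622377]
 [  0.         397.47424618 199.95041212]
 [  0.           0.           1.        ]] [0.02786545 0.         0.         0.         0.        ] [[-0.01349658 -0.99037564  0.13774587  0.31970229]
 [-0.99984948  0.01186509 -0.01265845  0.07776467]
 [ 0.01090225 -0.13789599 -0.99038671  1.30518531]
 [ 0.          0.          0.          1.        ]]
{'K': array([[286.29340131,   0.        , 250.74377676],
       [  0.        , 286.29340131, 200.11921772],
       [  0.        ,   0.        ,   1.        ]]), 'dist_coeffs': array([-0.04609956,  0.        ,  0.        ,  0.        ,  0.        ]), 'T_tool_cam': array([[-1.21812473e-03, -9.67980202e-01, -2.51023593e-01,
         7.32369933e-02],
       [ 9.99998801e-01, -9.39144083e-04, -1.23116073e-03,
         9.97088707e-04],
       [ 9.55991895e-04, -2.51024792e-01,  9.67980186e-01,
        -1.70344223e-01],
       [ 0.00000000e+00,  0.00000000e+00,  0.00000000e+00,
         1.00000000e+00]])}
```

View pics/side0.png

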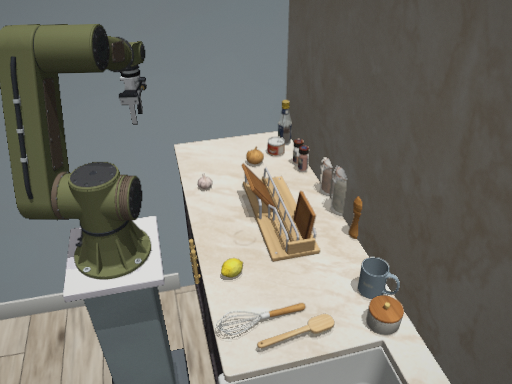

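View pics/top0.png

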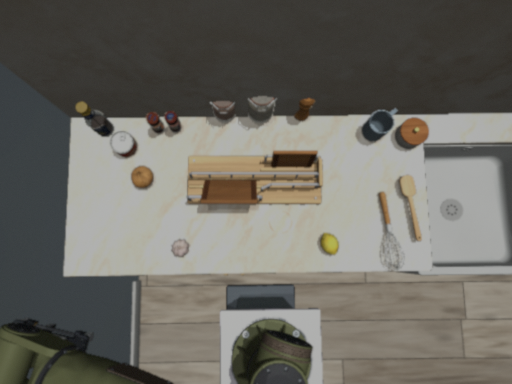

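The top view shows the rack base at about cols 188–321, rows 155–204. The flopped board is at cols 202–257, row ~190, and the rear board at (295,158). I'll enlarge both views side by side.

```bash
python3 - <<'E'
import cv2,numpy as np
t=cv2.imread('pics/top0.png')[140:220,175:335];s=cv2.imread('pics/side0.png')[155:265,230:330]
t=cv2.resize(t,None,fx=5,fy=5,interpolation=2);cv2.imwrite('pics/t1.png',t)
cv2.imwrite('pics/s1.png',cv2.resize(s,None,fx=5,fy=5,interpolation=2))
E
```

```text
(no output)
```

View pics/t1.png

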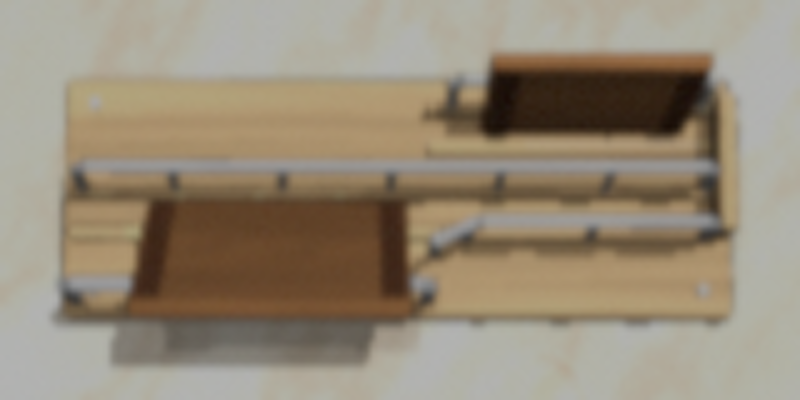

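View pics/s1.png

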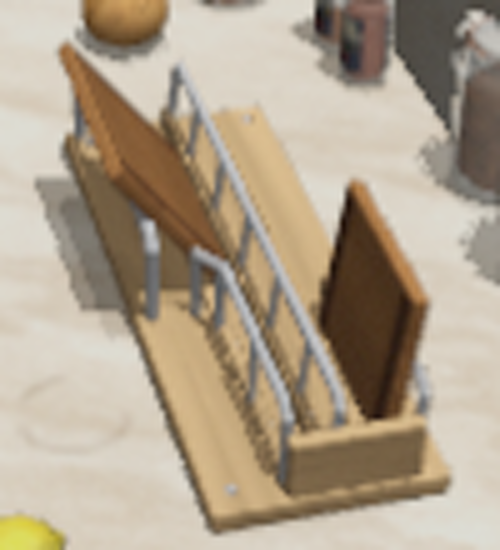

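The close-ups show the base corners at crop (68,80), (733,82), (733,318) and (58,318). The board's upper edge runs (132,297)–(410,300), and the back rail (80,166)–(718,166). Next I'll convert these to world coordinates.

```bash
cat > h.py <<'E'
from station import ctrl, viewer
import cv2,numpy as np
from scipy.spatial.transform import Rotation as R
def ray(n,px,z,pose=None):
    m=viewer.camera_model(n);P=m['pose'] if pose is None else pose
    u=cv2.undistortPoints(np.array(px,float).reshape(-1,1,2),m['K'],np.array(m['dist_coeffs']))[:,0]
    d=np.c_[u,np.ones(len(u))]@P[:3,:3].T;o=P[:3,3]
    return o+d*((z-o[2])/d[:,2])[:,None]
def crop(p,x,y): return (np.array(p,float)+.5)/5-.5+[x,y]
E
python3 - <<'E'
from h import *
np.set_printoptions(precision=4,suppress=True)
b=ray('top',crop([(68,80),(733,82),(733,318),(58,318)],175,140),.018);print('base',b)
print('backrail',ray('top',crop([(80,166),(718,166)],175,140),.082))
print('upper edge',ray('top',crop([(132,300),(410,300),(130,316),(412,316)],175,140),.138))
print('side base',ray('side',crop([(215,520),(448,480),(70,140)],230,155),.018))
print('side edge',ray('side',crop([(65,45),(115,180)],230,155),.138))
# rack frame from base corners by Kabsch in 2D
r=np.array([(92,235),(92,-205),(-68,-205),(-68,235)])/1000
A=r-r.mean(0);B=b[:,:2]-b[:,:2].mean(0);th=np.arctan2((A[:,0]*B[:,1]-A[:,1]*B[:,0]).sum(),(A*B).sum())
c,s=np.cos(th),np.sin(th);M=np.array([[c,-s],[s,c]]);t=b[:,:2].mean(0)-M@r.mean(0);print(np.degrees(th),t, b[:,:2]-(r@M.T+t))
print('stuff',ray('top',[(142,177),(180,248),(330,244)],.03))
E
```

```text
base [[ 0.6495  0.2624  0.018 ]
 [ 0.6433 -0.1789  0.018 ]
 [ 0.4852 -0.1729  0.018 ]
 [ 0.4905  0.2678  0.018 ]]
backrail [[ 0.5778  0.2454  0.082 ]
 [ 0.5733 -0.1547  0.082 ]]
upper edge [[0.4848 0.2065 0.138 ]
 [0.4828 0.0419 0.138 ]
 [0.4753 0.2076 0.138 ]
 [0.4732 0.0408 0.138 ]]
side base [[ 0.488  -0.181   0.018 ]
 [ 0.6406 -0.1845  0.018 ]
 [ 0.496   0.2473  0.018 ]]
side edge [[0.4828 0.1951 0.138 ]
 [0.4767 0.0235 0.138 ]]
-0.8943301502818066 [0.5549 0.0298] [[-0.0011 -0.0009]
 [-0.0003 -0.0023]
 [ 0.0015  0.0012]
 [-0.0001  0.0019]]
stuff [[ 0.5765  0.4098  0.03  ]
 [ 0.3457  0.2843  0.03  ]
 [ 0.352  -0.1935  0.03  ]]
```

Request:
play_rows --commands '[{"az": -6.5},{"az": -6.5},{"dx": -0.022,"dy": -0.032},{"dx": -0.022,"dy": -0.032},{"dx": -0.022,"dy": -0.032}]' --claw 1

```text
validation failed for argument at $.co...
```

Request:
play_rows --commands '[{"dx": -0.022,"dy": -0.032},{"dx": -0.022,"dy": -0.032},{"dx": -0.022,"dy": -0.032},{"dx": -0.022,"dy": -0.032},{"dx": -0.022,"dy": -0.032}]'

```text
validation failed for argument at $.co...
```

Request:
play_rows --commands '[{"dx": 0,"dy": 0,"dz": 0,"ax": 0,"ay": 0,"az": -6.5},{"dx": 0,"dy": 0,"dz": 0,"ax": 0,"ay": 0,"az": -6.5},{"dx": -0.022,"dy": -0.032,"dz": 0,"ax": 0,"ay": 0,"az": 0},{"dx": -0.022,"dy": -0.032,"dz": 0,"ax": 0,"ay": 0,"az": 0},{"dx": -0.022,"dy": -0.032,"dz": 0,"ax": 0,"ay": 0,"az": 0}]' --claw 1

```text
time_s: 0.52
ee_pos: [0.1952, 0.4372, 0.2101]
eef_rot: [-3.137, -0.003, -3.138]
force: [0.7, 1.0, 0.1]
grip_width: 0.0943
```

Request:
play_rows --commands '[{"dx": -0.022,"dy": -0.032,"dz": 0,"ax": 0,"ay": 0,"az": 0},{"dx": -0.022,"dy": -0.032,"dz": 0,"ax": 0,"ay": 0,"az": 0},{"dx": -0.022,"dy": -0.032,"dz": 0,"ax": 0,"ay": 0,"az": 0},{"dx": -0.022,"dy": -0.032,"dz": 0,"ax": 0,"ay": 0,"az": 0},{"dx": -0.022,"dy": -0.032,"dz": 0,"ax": 0,"ay": 0,"az": 0}]'

```text
time_s: 0.93
ee_pos: [0.3079, 0.2691, 0.2094]
eef_rot: [-3.135, -0.004, -3.135]
force: [1.3, 1.0, -0.4]
grip_width: 0.0942
```

Request:
play_rows --commands '[{"dx": -0.022,"dy": -0.032,"dz": 0,"ax": 0,"ay": 0,"az": 0},{"dx": -0.022,"dy": -0.032,"dz": 0,"ax": 0,"ay": 0,"az": 0},{"dx": -0.022,"dy": -0.032,"dz": 0,"ax": 0,"ay": 0,"az": 0},{"dx": -0.022,"dy": -0.032,"dz": 0,"ax": 0,"ay": 0,"az": 0},{"dx": -0.015,"dy": -0.025,"dz": 0,"ax": 0,"ay": 0,"az": 0}]'

```text
time_s: 1.35
ee_pos: [0.4151, 0.1068, 0.21]
eef_rot: [-3.135, -0.003, -3.135]
force: [0.4, 0.6, -0.3]
grip_width: 0.0942
```

Request:
play_rows --commands '[{"dx": 0,"dy": 0.008,"dz": 0.03,"ax": 0,"ay": 0,"az": 1.3},{"dx": 0,"dy": 0,"dz": 0.03,"ax": 0,"ay": 0,"az": 0},{"dx": 0,"dy": 0,"dz": 0.03,"ax": 0,"ay": 0,"az": 0},{"dx": 0,"dy": 0,"dz": 0.007,"ax": 0,"ay": 0,"az": 0},{"dx": 0,"dy": 0,"dz": 0,"ax": 0,"ay": 0,"az": 0}]'

```text
time_s: 1.77
ee_pos: [0.4183, 0.1078, 0.1103]
eef_rot: [-3.135, -0.001, 3.114]
force: [-0.2, -0.5, 0.2]
grip_width: 0.0938
```

Request:
play_rows --commands '[{"dx": -0.02,"dy": 0,"dz": 0,"ax": 0,"ay": 0,"az": 0},{"dx": -0.015,"dy": 0,"dz": 0,"ax": 0,"ay": 0,"az": 0},{"dx": -0.01,"dy": 0,"dz": 0,"ax": 0,"ay": 0,"az": 0},{"dx": -0.01,"dy": 0,"dz": 0,"ax": 0,"ay": 0,"az": 0},{"dx": -0.01,"dy": 0,"dz": 0,"ax": 0,"ay": 0,"az": 0}]'

```text
time_s: 2.18
ee_pos: [0.4858, 0.1074, 0.1167]
eef_rot: [-3.135, 0.001, 3.117]
force: [-0.7, -0.3, 1.0]
grip_width: 0.0937
```

Request:
play_rows --commands '[{"dx": -0.008,"dy": 0.001,"dz": 0.001,"ax": 0,"ay": 0,"az": 0},{"dx": -0.008,"dy": 0.001,"dz": 0.001,"ax": 0,"ay": 0,"az": 0},{"dx": -0.008,"dy": 0.001,"dz": 0.001,"ax": 0,"ay": 0,"az": 0},{"dx": -0.008,"dy": 0.001,"dz": 0.001,"ax": 0,"ay": 0,"az": 0},{"dx": -0.007,"dy": 0,"dz": 0,"ax": 0,"ay": 0,"az": 0}]'

```text
time_s: 2.6
ee_pos: [0.5295, 0.1119, 0.1175]
eef_rot: [-3.136, 0.006, 3.119]
force: [0.0, 1.1, 0.5]
grip_width: 0.0939
```

Request:
play_rows --commands '[{"dx": -0.006,"dy": 0,"dz": 0.001,"ax": 0,"ay": 0,"az": 0},{"dx": -0.005,"dy": 0,"dz": 0.001,"ax": 0,"ay": 0,"az": 0},{"dx": -0.005,"dy": 0,"dz": 0.001,"ax": 0,"ay": 0,"az": 0},{"dx": -0.004,"dy": 0,"dz": 0,"ax": 0,"ay": 0,"az": 0},{"dx": 0,"dy": 0,"dz": 0,"ax": 0,"ay": 0,"az": 0}]'

```text
time_s: 3.02
ee_pos: [0.5525, 0.1114, 0.114]
eef_rot: [-3.136, 0.006, 3.119]
force: [-1.1, -0.5, -0.7]
grip_width: 0.0941
```

```bash
python3 - <<'E'
from h import *
s=viewer.camera('side')[155:265,230:330,::-1];t=viewer.camera('top')[140:220,175:335,::-1]
f=lambda i,k:cv2.resize(i,None,fx=k,fy=k,interpolation=2)
a=np.zeros((440,800,3),np.uint8);S=f(s,4);T=f(t,2.5);a[:440,:400]=S;a[:200,400:800]=T;cv2.imwrite('pics/c2.png',a)
E
```

```text
(no output)
```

View pics/c2.png

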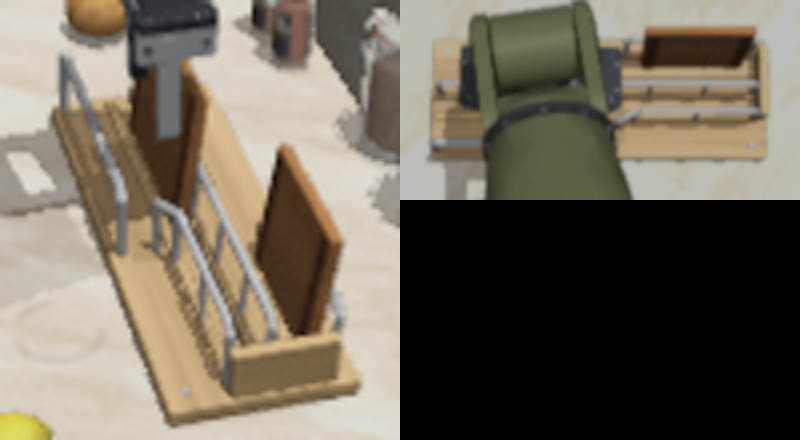

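The board is now standing against the back rail, with the fingers just in front of it (crop cols 135–205). Next I'll withdraw, lift, and go round to its open end.

Request:
play_rows --commands '[{"dx": 0.02,"dy": 0,"dz": 0,"ax": 0,"ay": 0,"az": 0},{"dx": 0.025,"dy": 0,"dz": 0,"ax": 0,"ay": 0,"az": 0},{"dx": 0,"dy": 0,"dz": -0.035,"ax": 0,"ay": 0,"az": 0},{"dx": 0,"dy": 0,"dz": -0.035,"ax": 0,"ay": 0,"az": 0},{"dx": 0,"dy": 0,"dz": -0.03,"ax": 0,"ay": 0,"az": 0}]'

```text
time_s: 3.53
ee_pos: [0.4988, 0.1122, 0.2088]
eef_rot: [-3.133, -0.011, 3.119]
force: [1.3, 0.3, -0.3]
grip_width: 0.0942
```

Request:
play_rows --commands '[{"dx": 0,"dy": 0.03,"dz": 0,"ax": 0,"ay": 0,"az": 0},{"dx": 0,"dy": 0.035,"dz": 0,"ax": 0,"ay": 0,"az": 0},{"dx": -0.015,"dy": 0.035,"dz": 0,"ax": 0,"ay": 0,"az": 0},{"dx": -0.02,"dy": 0.03,"dz": 0,"ax": 0,"ay": 0,"az": 0},{"dx": -0.02,"dy": 0.01,"dz": 0,"ax": 0,"ay": 0,"az": 0}]' --claw 0

```text
time_s: 3.95
ee_pos: [0.5578, 0.255, 0.219]
eef_rot: [-3.137, 0.004, 3.115]
force: [-0.9, -0.8, 0.6]
grip_width: 0.0642
```

```bash
python3 - <<'E'
from h import *
o=ctrl.get_obs();print(o['ee_pos'],o['eef_rot'],o['grip_width'])
w=viewer.camera('wrist')[:,:,::-1];s=viewer.camera('side')[155:265,230:330,::-1]
a=np.zeros((440,912,3),np.uint8);a[:440,:400]=cv2.resize(s,None,fx=4,fy=4);a[:384,400:]=w;cv2.imwrite('pics/w3.png',w);cv2.imwrite('pics/c3.png',cv2.resize(a,(800,386)))
E
```

```text
[0.55778371 0.25500443 0.21897032] [-3.13745525  0.00368278  3.11493453] 0.06417512292284017
```

View pics/c3.png

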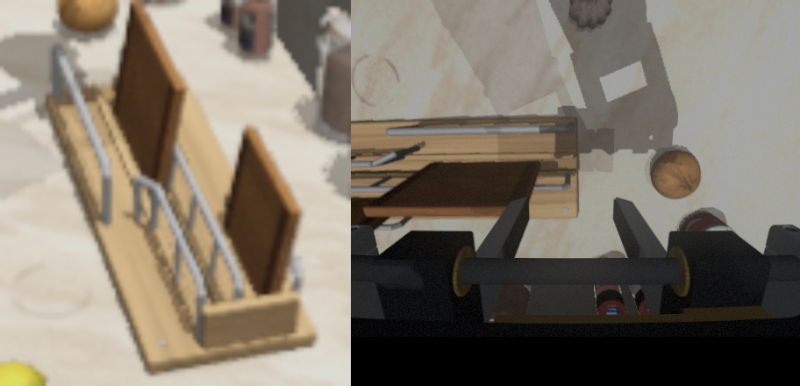

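The board stands upright in the groove. In the wrist view its top edge ends near (508,213) of the composite. I'll check the position of that end.

```bash
python3 - <<'E'
from h import *
o=ctrl.get_obs();W=np.eye(4);W[:3,:3]=R.from_euler('xyz',o['eef_rot']).as_matrix();W[:3,3]=o['ee_pos']
P=W@viewer.camera_model('wrist')['T_tool_cam']
print(ray('wrist',[(508/.877-400,210/.877),(365/.877-400,210/.877)],.157,P))
print(ray('wrist',[(540/.877-400,161/.877)],.03,P),o['grip_width'],o['time_s'])
E
```

```text
[[0.57960277 0.1908273  0.157     ]
 [0.57683851 0.04154238 0.157     ]]
[[0.55617017 0.20828607 0.03      ]] 0.056160188656141107 4.05
```

Request:
play_rows --commands '[{"dx": -0.012,"dy": 0,"dz": 0,"ax": 0,"ay": 0,"az": 0},{"dx": 0,"dy": 0,"dz": 0,"ax": 0,"ay": 0,"az": 0},{"dx": 0,"dy": 0,"dz": 0,"ax": 0,"ay": 0,"az": 0},{"dx": 0,"dy": 0,"dz": 0,"ax": 0,"ay": 0,"az": 0},{"dx": 0,"dy": 0,"dz": 0,"ax": 0,"ay": 0,"az": 0}]' --claw 0

```text
time_s: 4.47
ee_pos: [0.5689, 0.2517, 0.2173]
eef_rot: [-3.136, 0.001, 3.114]
force: [-0.1, 0.9, -0.8]
grip_width: 0.0228
```

Request:
play_rows --commands '[{"dx": 0,"dy": 0.002,"dz": 0.035,"ax": 0,"ay": 0,"az": 0},{"dx": 0,"dy": 0,"dz": 0.035,"ax": 0,"ay": 0,"az": 0},{"dx": 0,"dy": 0,"dz": 0.028,"ax": 0,"ay": 0,"az": 0},{"dx": 0,"dy": 0,"dz": 0.004,"ax": 0,"ay": 0,"az": 0},{"dx": 0,"dy": 0,"dz": 0,"ax": 0,"ay": 0,"az": 0}]'

```text
time_s: 4.88
ee_pos: [0.5683, 0.2525, 0.1162]
eef_rot: [-3.138, 0.007, 3.113]
force: [1.1, 0.1, 0.6]
grip_width: 0.0005
```

Request:
play_rows --commands '[{"dx": 0,"dy": -0.015,"dz": 0,"ax": 0,"ay": 0,"az": 0},{"dx": 0,"dy": -0.01,"dz": 0,"ax": 0,"ay": 0,"az": 0},{"dx": 0,"dy": -0.008,"dz": 0,"ax": 0,"ay": 0,"az": 0},{"dx": 0,"dy": -0.008,"dz": 0,"ax": 0,"ay": 0,"az": 0},{"dx": 0,"dy": -0.008,"dz": 0,"ax": 0,"ay": 0,"az": 0}]'

```text
time_s: 5.3
ee_pos: [0.5682, 0.2006, 0.1231]
eef_rot: [-3.141, 0.014, 3.114]
force: [0.9, 1.0, -0.8]
grip_width: 0.0006
```

Request:
play_rows --commands '[{"dx": 0,"dy": -0.01,"dz": 0.003,"ax": 0,"ay": 0,"az": 0},{"dx": 0,"dy": -0.01,"dz": 0.003,"ax": 0,"ay": 0,"az": 0},{"dx": 0,"dy": -0.01,"dz": 0.003,"ax": 0,"ay": 0,"az": 0},{"dx": 0,"dy": -0.01,"dz": 0.003,"ax": 0,"ay": 0,"az": 0},{"dx": 0,"dy": -0.01,"dz": 0.003,"ax": 0,"ay": 0,"az": 0}]'

```text
time_s: 5.72
ee_pos: [0.5678, 0.1456, 0.1094]
eef_rot: [3.14, 0.018, 3.113]
force: [0.6, 2.2, 0.7]
grip_width: 0.0006
```

Request:
play_rows --commands '[{"dx": -0.001,"dy": -0.01,"dz": 0.002,"ax": 0,"ay": 0,"az": 0},{"dx": 0,"dy": -0.01,"dz": 0.002,"ax": 0,"ay": 0,"az": 0},{"dx": 0,"dy": -0.01,"dz": 0.002,"ax": 0,"ay": 0,"az": 0},{"dx": 0,"dy": -0.008,"dz": 0.001,"ax": 0,"ay": 0,"az": 0},{"dx": 0,"dy": 0,"dz": 0,"ax": 0,"ay": 0,"az": 0}]'

```text
time_s: 6.13
ee_pos: [0.5672, 0.101, 0.1002]
eef_rot: [3.141, 0.016, 3.112]
force: [-0.0, 0.1, 0.1]
grip_width: 0.0007
```

```bash
python3 - <<'E'
from h import *
s=viewer.camera('side')[155:265,230:330,::-1]
cv2.imwrite('pics/c4.png',cv2.resize(s,None,fx=4,fy=4))
E
```

```text
(no output)
```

View pics/c4.png

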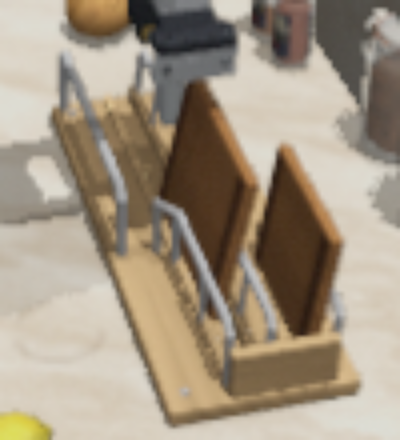

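The board is between the rails and past the flared mouth, still upright. Its near end is at about (230,290), and the stop is at (280,360). I'll keep pushing.

Request:
play_rows --commands '[{"dx": 0,"dy": -0.01,"dz": -0.003,"ax": 0,"ay": 0,"az": 0},{"dx": 0,"dy": -0.01,"dz": -0.002,"ax": 0,"ay": 0,"az": 0},{"dx": 0,"dy": -0.01,"dz": 0.001,"ax": 0,"ay": 0,"az": 0},{"dx": 0,"dy": -0.01,"dz": 0.001,"ax": 0,"ay": 0,"az": 0},{"dx": 0,"dy": -0.008,"dz": 0.001,"ax": 0,"ay": 0,"az": 0}]'

```text
time_s: 6.6
ee_pos: [0.5659, 0.0512, 0.1032]
eef_rot: [3.14, 0.017, 3.114]
force: [0.3, 1.8, 0.3]
grip_width: 0.0004
```

Request:
play_rows --commands '[{"dx": 0,"dy": -0.005,"dz": 0.001,"ax": 0,"ay": 0,"az": 0},{"dx": 0,"dy": -0.004,"dz": 0.001,"ax": 0,"ay": 0,"az": 0},{"dx": 0,"dy": -0.004,"dz": 0.001,"ax": 0,"ay": 0,"az": 0},{"dx": 0,"dy": -0.004,"dz": 0,"ax": 0,"ay": 0,"az": 0},{"dx": 0,"dy": -0.003,"dz": 0,"ax": 0,"ay": 0,"az": 0}]'

```text
time_s: 7.02
ee_pos: [0.5653, 0.0276, 0.0997]
eef_rot: [3.14, 0.017, 3.113]
force: [0.1, 0.6, 0.1]
grip_width: 0.0006
```

Request:
play_rows --commands '[{"dx": 0,"dy": -0.003,"dz": -0.001,"ax": 0,"ay": 0,"az": 0},{"dx": 0,"dy": -0.003,"dz": -0.001,"ax": 0,"ay": 0,"az": 0},{"dx": 0,"dy": -0.002,"dz": 0,"ax": 0,"ay": 0,"az": 0},{"dx": 0,"dy": -0.002,"dz": 0,"ax": 0,"ay": 0,"az": 0},{"dx": 0,"dy": -0.002,"dz": 0,"ax": 0,"ay": 0,"az": 0}]'

```text
time_s: 7.43
ee_pos: [0.5652, 0.0202, 0.1031]
eef_rot: [3.131, 0.018, 3.115]
force: [-0.5, 15.3, 4.0]
grip_width: 0.0008
```

Request:
play_rows --commands '[{"dx": 0,"dy": -0.001,"dz": 0,"ax": 0,"ay": 0,"az": 0},{"dx": 0,"dy": -0.002,"dz": 0,"ax": 0,"ay": 0,"az": 0},{"dx": 0,"dy": -0.002,"dz": 0,"ax": 0,"ay": 0,"az": 0},{"dx": 0,"dy": -0.001,"dz": 0,"ax": 0,"ay": 0,"az": 0},{"dx": 0,"dy": -0.001,"dz": 0,"ax": 0,"ay": 0,"az": 0}]'

```text
time_s: 7.85
ee_pos: [0.5655, 0.0198, 0.1051]
eef_rot: [3.122, 0.021, 3.119]
force: [-0.1, 6.3, -0.2]
grip_width: 0.0005
```

Request:
play_rows --commands '[{"dx": 0,"dy": 0.005,"dz": 0,"ax": 0,"ay": 0,"az": 0},{"dx": 0,"dy": 0.02,"dz": 0,"ax": 0,"ay": 0,"az": 0},{"dx": 0,"dy": 0.03,"dz": 0,"ax": 0,"ay": 0,"az": 0},{"dx": 0,"dy": 0.03,"dz": -0.015,"ax": 0,"ay": 0,"az": 0},{"dx": 0,"dy": 0.03,"dz": -0.03,"ax": 0,"ay": 0,"az": 0}]'

```text
time_s: 8.27
ee_pos: [0.5651, 0.133, 0.1482]
eef_rot: [3.125, 0.012, 3.112]
force: [0.3, -0.5, 0.2]
grip_width: 0.0007
```

Request:
play_rows --commands '[{"dx": 0,"dy": 0.02,"dz": -0.03,"ax": 0,"ay": 0,"az": 0},{"dx": 0.02,"dy": 0.03,"dz": -0.02,"ax": 0,"ay": 0,"az": 0},{"dx": 0.02,"dy": 0.03,"dz": -0.02,"ax": 0,"ay": 0,"az": 0},{"dx": 0.02,"dy": 0.03,"dz": 0,"ax": 0,"ay": 0,"az": 0},{"dx": 0.02,"dy": 0,"dz": 0,"ax": 0,"ay": 0,"az": 0}]'

```text
time_s: 8.68
ee_pos: [0.4876, 0.2516, 0.2265]
eef_rot: [3.123, 0.019, 3.113]
force: [-0.6, -0.6, -0.8]
grip_width: 0.0008
```

```bash
python3 - <<'E'
from h import *
s=viewer.camera('side')[155:265,230:330,::-1];t=viewer.camera('top')[140:220,175:335,::-1]
a=np.zeros((440,800,3),np.uint8);a[:440,:400]=cv2.resize(s,None,fx=4,fy=4);a[:200,400:]=cv2.resize(t,None,fx=2.5,fy=2.5)
a[200:400,400:]=cv2.resize(t[0:50,80:160],(400,250))[50:];cv2.imwrite('pics/c5.png',a)
print(ctrl.get_obs()['ee_pos'])
E
```

```text
[0.48697129 0.24939048 0.22670573]
```

View pics/c5.png

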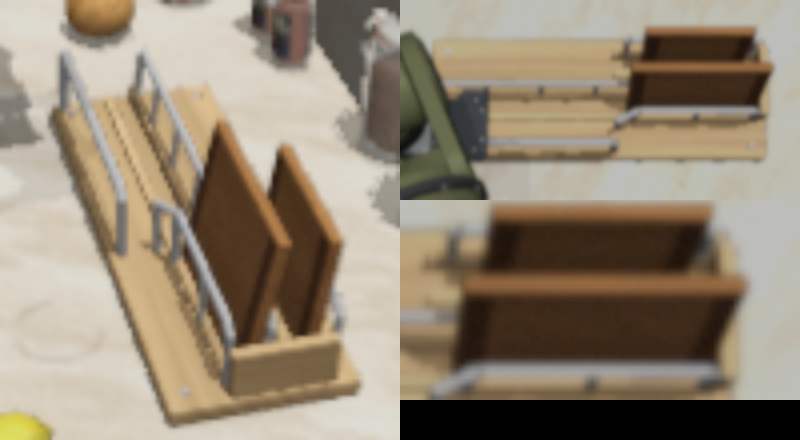

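The board is upright between the rails against the stop, and the other board hasn't moved. A quick check of its end positions against the expected home:

```bash
python3 - <<'E'
from h import *
f=lambda X,Y:(255+(X-400)/5,140+(Y-150)/5)
print(ray('top',[f(465,285),f(745,285)],.157), ray('top',[f(730,260)],.058))
g=lambda X,Y:(230+X/4,155+Y/4)
print(ray('side',[g(222,125),g(284,245)],.157), ray('side',[g(228,350)],.058))
t=np.radians(-.894);M=np.array([[np.cos(t),-np.sin(t)],[np.sin(t),np.cos(t)]])
print('expect',[.555,.026]+np.array([(.024,-.02),(.024,-.19),(-.02,-.19)])@M.T)
E
```

```text
[[ 0.576927    0.00723778  0.157     ]
 [ 0.57500829 -0.15819111  0.157     ]] [[ 0.61353593 -0.16952449  0.058     ]]
[[ 0.58014154 -0.00629714  0.157     ]
 [ 0.57776628 -0.16719818  0.157     ]] [[ 0.53881269 -0.16362336  0.058     ]]
expect [[ 0.57868503  0.00562797]
 [ 0.57603258 -0.16435133]
 [ 0.53203794 -0.16366482]]
```

```bash
python3 -c "
from station import workorder;print(workorder.hand_in())"
```

```text
the job is handed in; nothing more can be done
None
```

I tipped the flopped board up with the open fingers and it came to rest against the back rail. With the fingers shut, I then pushed its end face along the groove until it met the end stop. After that I backed the gripper off and handed the job in, at about 9 s of robot time.

- **Contact with the stop:** the force rose to about 15 N at TCP y = 0.020 m, where I expected the stop to be within a few mm. Pushing a little more did not move it further.
- **Final pictures:** the board is upright between the front and back rails, and the other board looks unmoved. The onion and lemon look undisturbed where they show in the pictures; the garlic was out of frame, though the fingers passed well above it.
- **End positions:** the board's far end came out at y = -0.158 m in the top view and -0.167 m in the side view. I expected -0.164 m, so the views differ by about 9 mm. That is about the same as the two views' difference on the rack's own corner.

No checks failed. The pictures alone cannot show a gap at the stop smaller than that 9 mm, so the contact force is the better evidence.

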